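Load the ink shaker and lock it off

TASK

Load the ink shaker and leave it locked off: first pull the yellow safety plug out of its socket and put it down in the black-rimmed dish on the housing, before any tin goes on. Then slide every ink tin on the table up the ramp, flat on its base and never lifted, until it is well inside the deck, and when all of them are aboard swing the red gate fully shut across the mouth behind them. Leave the other things on the table where they are.

Things in the scene. Friction and masses are not known exactly. Their poses are not given: they have to be found in the camera images.
- deck (a point): Centre of the ink shaker's grey deck floor, 12 mm above the table. Axes: y from ramp to blue housing (world +y within 0.1 rad), x away from the robot, z up. Floor: x -95 to 95 mm between side rims (5 mm thick, 22 mm above the floor), y -115 mm (open mouth) to 95 mm (housing face, 48 mm above the floor). Room for two rows of two tins. Fixed.
- ramp_foot (a point): Middle of the foot of the ribbed aluminium ramp, at table height; axes as deck. The ramp is 190 mm wide without rims, begins flush with the table and rises 12 mm over 80 mm along y, flush into the deck floor at deck y -115 mm.
- socket (a point): Middle of the socket's mouth in the flat top of the blue housing (200 x 90 mm), 60 mm above the table; axes as deck (at deck x 60, y 145 mm). The plug pulls straight up: two sprung jaws hold the thick foot of its blade with about 5 to 10 N; it is free after 15 mm, wholly out after 20 mm.
- dish (a point): Centre of the floor of the parking dish on the same housing top, 60 mm above the table; axes as deck (at deck x -40, y 140 mm). Inside 106 mm (x) by 72 mm (y), black rim 3 mm thick and 8 mm high.
- plug_grip (a point): Yellow safety plug, no cable, 40 g; centre of its grip, 14 (x) by 30 (y) by 26 mm (z). Its z runs from blade to grip (up when plugged in). Below: flange 24x34x4 mm, underside 17 mm below this point, then a blade 20 mm long, 13 mm thick at its round foot. At the start in the socket, x and y along the deck's, flange on the housing. Stood on its blade it may fall over along its x.
- gate_hinge (a point): Vertical hinge of the red gate at the far corner of the deck's mouth; axes as deck (at deck x 112, y -107 mm).
- gate_knob (a point): On the axis of the gate's upright black round grip post (12 mm across), at the height to grip it, 60 mm above the table; the post's top is 10 mm higher. It stands 155 mm from the hinge on the red bar, which is 12 mm thick, its top 34 mm above the table; the bar ends 9 mm beyond the post.
- gate (a joint): Angle of the gate, rad: 0 = wide open (bar along deck -y, beside the ramp), 1.571 = shut against its stop (bar along deck -x across the mouth, at deck y -107 mm). Turns clockwise seen from above, sweeping over the ramp 22 mm above the table; light friction (1 N at the post) keeps it where it is left.
- tin_red_c (a point): Shallow round steel ink tin with a red lid, 84 mm across, 32 mm high, about 0.28 kg, closed and full; this point is its centre, half-way up; its z axis is up. Too wide to grip; it slides on its flat base. May be absent.
- tin_yellow_c (a point): Shallow round steel ink tin with a yellow lid, 84 mm across, 32 mm high, about 0.28 kg, closed and full; this point is its centre, half-way up; its z axis is up. Too wide to grip; it slides on its flat base. May be absent.
- tin_green_c (a point): Shallow round steel ink tin with a green lid, 84 mm across, 32 mm high, about 0.28 kg, closed and full; this point is its centre, half-way up; its z axis is up. Too wide to grip; it slides on its flat base. May be absent.
- tin_white_c (a point): Shallow round steel ink tin with a white lid, 84 mm across, 32 mm high, about 0.28 kg, closed and full; this point is its centre, half-way up; its z axis is up. Too wide to grip; it slides on its flat base. May be absent.
- marker_a: Bystander: black felt marker, 136 mm long, lying by the rail behind the tins; origin under its middle. Leave it alone.
- ink_jar_navy: Bystander: ink jar with a navy lid, 74 mm wide, 85 mm high, left of the shaker; origin under its middle. Leave it alone.

How it is judged (in metres and radians):
On the way, in this order (a step that is already met when the one before it is completed fails the run):
1. the safety plug is out of the socket and in the dish, let go (x of plug_grip in the frame of dish between -0.054 and 0.054 m and y of plug_grip in the frame of dish between -0.039 and 0.039 m and z of plug_grip in the frame of dish between 0 and 0.045 m and contact force between plug and the fingers below 0.05 N), for 0.2 s.
2. every tin present stands flat on the deck, inside the line of the gate, with the gate still open (y of tin_red_c in the frame of deck between -0.06 and 0.07 m and x of tin_red_c in the frame of deck between -0.07 and 0.07 m and z of tin_red_c in the frame of deck between 0.01 and 0.022 m and angle between each of tin_red_c, tin_yellow_c, tin_green_c, tin_white_c's own z axis and vertical below 0.1 rad and y of tin_yellow_c in the frame of deck between -0.06 and 0.07 m and x of tin_yellow_c in the frame of deck between -0.07 and 0.07 m and z of tin_yellow_c in the frame of deck between 0.01 and 0.022 m and y of tin_green_c in the frame of deck between -0.06 and 0.07 m and x of tin_green_c in the frame of deck between -0.07 and 0.07 m and z of tin_green_c in the frame of deck between 0.01 and 0.022 m and y of tin_white_c in the frame of deck between -0.06 and 0.07 m and x of tin_white_c in the frame of deck between -0.07 and 0.07 m and z of tin_white_c in the frame of deck between 0.01 and 0.022 m and value of joint gate below 1 rad), for 0.2 s.
3. the gate is shut behind the tins (value of joint gate above 1.47 rad), for 0.2 s.
At the end, for the whole second after the job is handed in: Every tin present stands flat (0.1 rad) on the deck, centre within 70 mm of its middle line and from 60 mm before to 70 mm behind its centre; gate within 0.1 rad of shut; plug's grip centre inside the dish's rim, under 45 mm above its floor; all at rest (y of tin_red_c in the frame of deck between -0.06 and 0.07 m and x of tin_red_c in the frame of deck between -0.07 and 0.07 m and z of tin_red_c in the frame of deck between 0.01 and 0.022 m and angle between each of tin_red_c, tin_yellow_c, tin_green_c, tin_white_c's own z axis and vertical below 0.1 rad and y of tin_yellow_c in the frame of deck between -0.06 and 0.07 m and x of tin_yellow_c in the frame of deck between -0.07 and 0.07 m and z of tin_yellow_c in the frame of deck between 0.01 and 0.022 m and y of tin_green_c in the frame of deck between -0.06 and 0.07 m and x of tin_green_c in the frame of deck between -0.07 and 0.07 m and z of tin_green_c in the frame of deck between 0.01 and 0.022 m and y of tin_white_c in the frame of deck between -0.06 and 0.07 m and x of tin_white_c in the frame of deck between -0.07 and 0.07 m and z of tin_white_c in the frame of deck between 0.01 and 0.022 m and x of plug_grip in the frame of dish between -0.054 and 0.054 m and y of plug_grip in the frame of dish between -0.039 and 0.039 m and z of plug_grip in the frame of dish between 0 and 0.045 m and value of joint gate above 1.47 rad and linear speed of each of plug, tin_red, tin_yellow, tin_green, tin_white below 0.03 m/s); the robot touches nothing.
It fails at once if a tin is lifted (centre over 60 mm above the table) or tipped by more than 0.5 rad (height (world z) of any of tin_red_c, tin_yellow_c, tin_green_c, tin_white_c above 0.06 m or angle between any of tin_red_c, tin_yellow_c, tin_green_c, tin_white_c's own z axis and vertical above 0.5 rad).
It fails at once if a tin goes up onto the deck while the plug is still in its socket (distance between plug_grip and socket below 0.025 m and ((y of tin_red_c in the frame of deck above -0.1 m and x of tin_red_c in the frame of deck between -0.1 and 0.1 m) or (y of tin_yellow_c in the frame of deck above -0.1 m and x of tin_yellow_c in the frame of deck between -0.1 and 0.1 m) or (y of tin_green_c in the frame of deck above -0.1 m and x of tin_green_c in the frame of deck between -0.1 and 0.1 m) or (y of tin_white_c in the frame of deck above -0.1 m and x of tin_white_c in the frame of deck between -0.1 and 0.1 m))).
It fails at once if a bystander is moved by more than 50 mm (distance of any of marker_a, ink_jar_navy from where it was at the start of the episode above 0.05 m).
Of tin_red, tin_yellow, tin_green, tin_white only 3 to 4 are there at a start; the rules pass over those that are not, and their reading is None.
At some moment in a run one of tin_red, tin_yellow, tin_green, tin_white may be knocked a few centimetres aside while the robot is not near it.
Once in a run the grip may slacken for a moment while it holds something.
It also fails if it takes over 210 s, if anything falls off the work surface, if the arm or the gripper's body presses on something with over 40 N, if the wrist force passes 120 N, or if a joint passes its speed limit or range.

ROBOT

A 6-joint arm with a two-finger parallel gripper is mounted at the origin on the work surface; the furniture and walls round the work are solid. World frame = base frame: x ahead of the robot, y to its left, z up, the work surface at z = 0. Lengths are in mm, angles in rad, forces in N, time in s.
With the tool pointing down it reaches from about 375 to 900 mm from the base axis. Payload 3.1 kg.
Tool frame: the origin (TCP) lies midway between the tips of the shut fingers; the grasp point (between the pads) lies 19 mm behind it (grip_depth is the distance from the TCP to the grasp point, in mm); z points along the fingers, y is the line along which they close (so a half turn about z gives the same grasp; the last joint's range is limited). The gripper opens to 87 mm and grips with 3 to 60 N. Pads are 19 mm wide; open, the fingers measure 117 mm over their backs; the gripper's body (75 mm by 190 mm) begins 51 mm behind the grasp point.
Start: joints at [1.044, 0.527, 1.433, -0, 1.181, -0.178], TCP at [212.978, 587.569, 222.548] pointing down, gripper open.
Joint ranges: [-3.08, 3.08], [-0.75, 2.2], [0.22, 2.44], [-1.43, 4.57], [0, 2.65], [-2.85, 2.85]. Speed limits (rad/s): [2.79, 2.79, 3.14, 3.14, 3.14, 3.14].

INTERFACE

Orientations are given as a rotation vector (axis times angle).
In Python, from bench import * gives the robot as it stands. The module is installed in compiled form; this text tells all that it offers.
- The arm moves only by the shell command python3 -m crank 'ROWS' [FORCE]. ROWS is JSON, a list that holds one entry, the list of rows, each a list of 7 numbers: the shift along the tool's x, y, z scaled (see below), then the turn, a rotation vector about the tool's x, y, z scaled (see below), then the closure, from 0 (fully open) to 1 (shut). A call has exactly 8 rows; each row is the pose to reach, as a shift and turn from the pose commanded when the call began, along the tool's axes at that moment, turning the shorter way round; what a row does not reach only later rows make up. The controller multiplies each number of a shift by 0.2 m and each number of a turn by 180 degrees. A row lasts 1/10 s, in which the tool goes at most 50 mm and 8.59 degrees, less where a joint would pass 70% of its speed; a pose out of reach is approached as far as the arm can. A call with a number of a shift or a turn outside -1 to 1 is refused whole. A call with a gripper value outside its range is refused whole. The fingers move at their own pace and stop on an object; FORCE is the grip in N (left out, the last holds). Time passes only in rows, so rows that repeat a pose let the fingers close, or fill a call up. It gives the time, the measured TCP pose, the force, the opening and the grip force at its end, in the units of the state.
- sense(): the state, without advancing time (a new reading comes with each control period).
- snapshot(name): name is "side" or "top" or "wrist"; returns a dict with "frame" (384x512x3 uint8, red, green, blue), "range_z" (384x512 float32, mm along the optical axis (not along the pixel's ray), 0 where there is no reading), "K" (3x3 intrinsics, pixels), "distortion" ([k1, k2, p1, p2, k3] as OpenCV has them; the pictures are not rectified), "R" (3x3) and "t" (3): a world point X has camera coordinates R X + t. Camera axes: x right, y down, z forward; pixel columns grow to the right and rows downward; lengths in mm; the calibration is good to about 2 mm. A picture is of the moment at which its call begins.
- finish_job(): hands the job in; it is judged then, once.
The state is a dict: "time": time; "qpos": joint angles; "dq": joint speeds; "joint_torque": joint torques, N m; "tcp_pos": TCP position; "tcp_rot": TCP orientation; "contact_force": force on the tool from outside, world axes, zero at the start; "torque": the same for the moment, N m; "finger_gap": finger opening in mm; "finger_force": force on a finger pad.
Only numpy, scipy, OpenCV 4.12 (cv2) and the standard library are available. Lean on these libraries where they do the work, as an engineer would, in place of code of your own. Each camera call takes 0.05 s, during which the arm holds its last target. There are 200 camera calls.

## Working session

There is one attempt and no reset: what is moved stays moved. The work goes in short steps, Python scripts to look and compute and a shell command to move; the robot and the scene stay as the last step left them, time stands still between calls to the robot, and variables do not carry over. Pictures are saved under pics/ and viewed, at most 14 in all, crops included, and the job is handed in when it is done.

```bash
mkdir -p pics
python3 - <<'E'
from bench import *
import cv2,numpy as np
s=sense();print(s)
ims=[]
for n in("top","side","wrist"):
    d=snapshot(n);cv2.imwrite(f"pics/{n}0.png",d["frame"][:,:,::-1]);np.savez(f"{n}0.npz",**d)
    print(n,d["K"].tolist(),d["distortion"],np.round(d["R"],3).tolist(),np.round(d["t"]))
E
```

```text
{'time': 0.0, 'qpos': array([ 1.04453442e+00,  5.28484397e-01,  1.43389026e+00,  1.71201472e-05,
        1.18139772e+00, -1.78516673e-01]), 'dq': array([ 0.00181398,  0.00174394,  0.00190965, -0.00176668, -0.00036801,
        0.00037295]), 'joint_torque': array([-1.62918102e-03, -4.40043855e+01, -1.76595283e+01,  6.31648349e-02,
        5.80524502e-02, -1.37623442e-04]), 'tcp_pos': array([212.59284279, 586.95844667, 221.56426955]), 'tcp_rot': array([-0.54336589, -3.09346536,  0.00320414]), 'contact_force': array([ 0.31364317, -0.18276428, -0.13552234]), 'torque': array([-0.00716303,  0.02200592, -0.02141601]), 'finger_force': 0.0, 'finger_gap': 87.06128231104609}
top [[428.524166472607, 0.0, 252.63691165582563], [0.0, 428.524166472607, 184.35280387362107], [0.0, 0.0, 1.0]] [-0.13394234  0.          0.          0.          0.        ] [[0.003, -1.0, -0.021], [-0.992, -0.001, -0.125], [0.125, 0.021, -0.992]] [ 155.  526. 1462.]
side [[443.8437897077018, 0.0, 253.16740798385354], [0.0, 443.8437897077018, 197.11425996305525], [0.0, 0.0, 1.0]] [0.01489177 0.         0.         0.         0.        ] [[0.935, -0.354, 0.011], [-0.137, -0.389, -0.911], [0.326, 0.85, -0.413]] [-457.  197. 1015.]
wrist [[289.81004169516183, 0.0, 249.93676190617182], [0.0, 289.81004169516183, 189.4544940168597], [0.0, 0.0, 1.0]] [-0.07094364  0.          0.          0.          0.        ] [[0.341, 0.94, -0.002], [0.904, -0.328, 0.274], [0.257, -0.095, -0.962]] [-624.  -32.  391.]
```

View pics/top0.png

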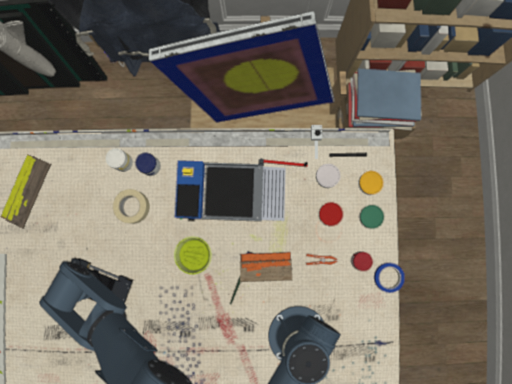

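View pics/side0.png

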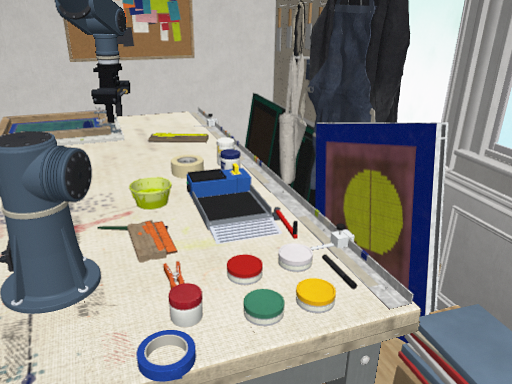

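The top view shows four tins: white (328,176), yellow (372,182), red (331,214) and green (372,217). It also shows the shaker (deck 230,192), the gate bar (283,162) and the yellow plug on the housing (187,172). The red jar at (361,261) is taller, so it isn't a tin. Next I'll measure.

```bash
cat > h.py <<'E'
import cv2,numpy as np
from bench import *
def load(n): return dict(np.load(n))
def ray(d,uv):
    p=cv2.undistortPoints(np.float64(uv).reshape(-1,1,2),d["K"],d["distortion"])[:,0]
    v=np.c_[p,np.ones(len(p))]@d["R"]; return -d["R"].T@d["t"],v
def onz(d,uv,z):
    c,v=ray(d,uv); return c+v*((z-c[2])/v[:,2])[:,None]
def bydepth(d,uv):
    c,v=ray(d,uv);uv=np.int32(np.round(uv)).reshape(-1,2); return c+v*d["range_z"][uv[:,1],uv[:,0]][:,None]
def tri(d1,u1,d2,u2):
    a,v=ray(d1,[u1]);b,w=ray(d2,[u2]);A=np.c_[v[0],-w[0]];s=np.linalg.lstsq(A,b-a,rcond=None)[0]
    p,q=a+s[0]*v[0],b+s[1]*w[0];return (p+q)/2,np.linalg.norm(p-q)
H={"red":((172,110,60),(180,255,255),(0,110,60),(4,255,255)),"yellow":((16,120,110),(30,255,255)),"green":((65,80,50),(90,255,255)),"blue":((105,130,60),(120,255,255)),"white":((0,0,165),(180,28,255))}
def blobs(d,col,amin=8):
    h=cv2.cvtColor(d["frame"],cv2.COLOR_RGB2HSV);r=H[col];m=cv2.inRange(h,r[0],r[1])
    if len(r)>2:m|=cv2.inRange(h,r[2],r[3])
    n,l,s,c=cv2.connectedComponentsWithStats(m)
    return [(c[i].round(1),s[i].tolist(),l==i) for i in range(1,n) if s[i][4]>=amin]
E
python3 - <<'E'
from h import *
for n in("top","side"):
    d=load(n+"0.npz")
    for col in H:
        for c,s,m in blobs(d,col,12):
            v,u=np.nonzero(m);P=bydepth(d,np.c_[u,v]);med=np.median(P,0)
            if 200<med[0]<720 and -400<med[1]<550 and -10<med[2]<200:
                print(n,col,c,s,"med",med.round(0),"plane32",onz(d,[c],32)[0].round(0)[:2])
E
```

```text
top red [283.4 162.6] [263, 160, 42, 6, 113] med [603.  47.  35.] plane32 [604.  48.]
top red [330.6 213.7] [319, 203, 24, 23, 424] med [ 423. -114.   32.] plane32 [ 424. -115.]
top red [362.2 260.8] [353, 252, 19, 19, 282] med [ 262. -215.   62.] plane32 [ 261. -222.]
top yellow [187.4 171.3] [183, 168, 10, 7, 60] med [564. 378.  86.] plane32 [573. 387.]
top yellow [371.  182.1] [360, 171, 23, 23, 433] med [ 535. -260.   32.] plane32 [ 535. -260.]
top green [371.4 216.3] [361, 206, 22, 22, 391] med [ 415. -258.   32.] plane32 [ 414. -258.]
top blue [192.4 180.9] [176, 161, 28, 58, 606] med [544. 355.  60.] plane32 [538. 369.]
top blue [388.4 276.8] [375, 264, 29, 28, 209] med [ 208. -310.   25.] plane32 [ 205. -314.]
top white [316.3 131.7] [312, 125, 12, 14, 98] med [713. -67.  35.] plane32 [715. -70.]
top white [176.7 136.2] [173, 133, 7, 7, 29] med [706. 434.   4.] plane32 [700. 429.]
top white [191.8 137.1] [182, 133, 19, 9, 71] med [703. 375.   4.] plane32 [696. 374.]
top white [209.7 136.9] [199, 132, 30, 13, 144] med [707. 319.   5.] plane32 [697. 310.]
top white [236.8 134.9
[... 1430 characters left out ...]
9.1 154.1] [221, 150, 18, 9, 121] med [589. 509.  81.] plane32 [632. 647.]
side blue [220.9 184.5] [187, 169, 64, 29, 1085] med [509. 334.  43.] plane32 [510. 360.]
side white [211.6 212.7] [31, 0, 389, 384, 44047] med [510.  24.   0.] plane32 [424. 167.]
side white [183.2 193.7] [178, 188, 11, 11, 63] med [392. 398.  -1.] plane32 [376. 327.]
side white [135.  221.3] [132, 220, 7, 3, 15] med [214. 251.  -1.] plane32 [210. 186.]
side white [223.8 262.3] [222, 259, 4, 8, 21] med [393. -46.  -1.] plane32 [379. -95.]
side white [215.6 262. ] [212, 260, 8, 6, 16] med [373. -36.  -1.] plane32 [361. -88.]
side white [166.7 348.3] [144, 335, 44, 28, 668] med [ 205. -296.    2.] plane32 [ 201. -327.]
```

Run:
```python
import cv2
a=cv2.imread("pics/top0.png")[135:275,150:410];cv2.imwrite("pics/c1.png",cv2.resize(a,None,fx=3,fy=3,interpolation=cv2.INTER_CUBIC))
```

```text
(no output)
```

View pics/c1.png

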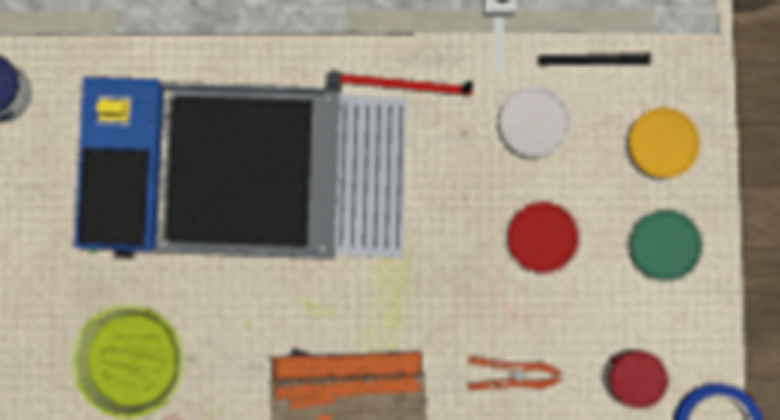

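Run:
```python
from h import *
d=load("top0.npz");s=load("side0.npz")
f=lambda u,z:onz(d,np.array(u)/3+[149.7,134.7],z)[:,:2]
h=f([(85,77),(161,80),(153,250),(75,248)],60);print("housing",h.round(0).tolist())
r=f([(405,98),(402,256)],0);print("foot",r.round(0).tolist())
g=f([(334,82)],45);k=f([(467,89)],70);print("hinge",g,"knob",k,np.linalg.norm(g-k))
e=f([(168,88),(338,90),(333,256),(160,250)],30);print("rims",e.round(0).tolist())
# fit deck frame from known points
P=np.array([(100,185),(100,95),(-100,95),(-100,185),(95,-195),(-95,-195),(112,-107)],float)
Q=np.vstack([h,r,g])
# frame: local x ->away(+x world) local y->+y world
pm,qm=P.mean(0),Q.mean(0);U,_,V=np.linalg.svd((P-pm).T@(Q-qm));R=(U@V).T
t=qm-R@pm;print("R",R,"deck",t,"yaw",np.arctan2(R[1,0],R[0,0]));print("res",(Q-(P@R.T+t)).round(1).tolist())
L=lambda x,y:(R@[x,y]+t).round(1)
print("socket",L(60,145),"dish",L(-40,140),"hinge",L(112,-107),"knob open",L(112,-262))
print("gate dir",(k-g)@R)
u=[b[0] for b in blobs(d,"yellow")if b[1][0]<200];v=[b[0] for b in blobs(s,"yellow") if b[1][1]<200]
for a in u:
  for b in v: print(a,b,tri(d,a,s,b), onz(d,[a],88)[0])
```

```text
housing [[607.0, 416.0], [603.0, 327.0], [407.0, 333.0], [408.0, 423.0]]
foot [[592.0, 42.0], [403.0, 47.0]]
hinge [[603.28325603 127.06987697]] knob [[590.77576445 -25.00094651]] 152.58431340823873
rims [[599.0, 323.0], [596.0, 122.0], [402.0, 128.0], [408.0, 329.0]]
R [[ 0.99951214  0.03123275]
 [-0.03123275  0.99951214]] deck [501.41085025 236.53444158] yaw -0.03123782624459209
res [[-0.2, -2.1], [-1.2, -1.2], [2.3, -1.7], [1.3, -1.7], [1.7, 3.5], [2.9, 2.2], [-6.7, 1.0]]
socket [565.9 379.6] dish [465.8 377.7] hinge [610.  126.1] knob open [605.2 -28.8]
gate dir [[  -7.75180023 -152.38727733]]
[ 32.9 158.3] [128.4  15.1] (array([411.1255001 , 678.13826425, 553.46366378]), np.float64(222.59112672798707)) [612.53461688 940.35684749  88.        ]
[ 32.9 158.3] [164.5  13. ] (array([472.6882666 , 683.56780353, 549.91973749]), np.float64(103.56520298702269)) [612.53461688 940.35684749  88.        ]
[ 32.9 158.3] [178.9  28.6] (array([504.07180115, 712.81283111, 495.84928184]), np.float64(61.73822213311292)) [612.53461688 940.35684749  88.        ]
[ 32.9 158.3] [186.3  25.4] (array([5
[... 27821 characters left out ...]
516419]), np.float64(893.323419025887)) [ 446.94908572 1005.33450659   88.        ]
[ 13.3 204.4] [353.  179.7] (array([725.61304914, 620.37678874, 129.50879994]), np.float64(847.8138008444795)) [ 446.94908572 1005.33450659   88.        ]
[ 13.3 204.4] [371.1 186.5] (array([723.47693448, 545.42318289, 169.18523055]), np.float64(915.197404082131)) [ 446.94908572 1005.33450659   88.        ]
[ 13.3 204.4] [368.9 199.9] (array([726.44001779, 561.50054222, 120.79798481]), np.float64(932.8468393919635)) [ 446.94908572 1005.33450659   88.        ]
[ 13.3 204.4] [355. 195.] (array([730.1677139 , 624.02490373,  83.30286538]), np.float64(881.3338800905296)) [ 446.94908572 1005.33450659   88.        ]
```

Plug triangulated at (567,380,73), 1.4 mm ray miss, against a socket prediction of (566,380). The deck frame origin is (501,236) with yaw -0.031. I'll write a helper that turns a world target into scaled tool shifts, then move.

```bash
cat >> h.py <<'E'
from scipy.spatial.transform import Rotation as Ro
YAW=-0.031;D0=np.array([501.4,236.5])
RD=np.array([[np.cos(YAW),-np.sin(YAW)],[np.sin(YAW),np.cos(YAW)]])
def W(x,y): return RD@[x,y]+D0
def Lc(p): return RD.T@(np.asarray(p)[:2]-D0)
def to(x,y,z,ang=np.pi/2+YAW):   # world target, world angle of tool x
    s=sense();R=Ro.from_rotvec(s["tcp_rot"]);d=np.array([x,y,z])-s["tcp_pos"]
    T=Ro.from_matrix(np.c_[[np.cos(ang),np.sin(ang),0],[np.sin(ang),-np.cos(ang),0],[0,0,-1]])
    print("shift",(R.inv().apply(d)/200).round(4),"turn",((R.inv()*T).as_rotvec()/np.pi).round(4))
E
python3 -c "
from h import *
to(*W(60,145),190)"
python3 -m crank '[[[-0.25,-0.05,0,0,0,0.045,0],[-0.5,-0.1,0,0,0,0.09,0],[-0.7,-0.14,0,0,0,0.135,0],[-0.85,-0.16,0,0,0,0.18,0],[-0.95,-0.18,0,0,0,0.22,0],[-1,-0.18,0,0,0,0.26,0],[-1,-0.18,0,0,0,0.3,0],[-1,-0.18,0,0,0,0.34,0]]]'
python3 -c "
from h import *
to(*W(60,145),190)"
```

```text
shift [-2.0139 -0.3734  0.159 ] turn [-5.000e-04  2.000e-04  3.992e-01]
time: 0.95
tcp_pos: [389.2, 485.0, 222.1]
tcp_rot: [-2.051, -2.38, 0.001]
contact_force: [-0.2, -0.2, -0.5]
finger_gap: 87.2
finger_force: 0.0
shift [-0.6516  0.7959  0.1601] turn [-0.0002  0.0002  0.0571]
```

```bash
python3 -m crank '[[[-0.12,0.15,0.03,0,0,0.02,0.3],[-0.25,0.3,0.06,0,0,0.04,0.3],[-0.38,0.46,0.1,0,0,0.057,0.3],[-0.5,0.61,0.13,0,0,0.057,0.3],[-0.6,0.73,0.15,0,0,0.057,0.3],[-0.652,0.796,0.16,0,0,0.057,0.3],[-0.652,0.796,0.16,0,0,0.057,0.3],[-0.652,0.796,0.16,0,0,0.057,0.3]]]' 10
python3 - <<'E'
from h import *
d=snapshot("wrist");cv2.imwrite("pics/w1.png",d["frame"][:,:,::-1]);np.savez("w1.npz",**d)
print(sense()["tcp_pos"])
for c,s,m in blobs(d,"yellow",60):
    v,u=np.nonzero(m);P=bydepth(d,np.c_[u,v]);print(c,s,np.median(P,0).round(1),"z90",onz(d,[c],88)[0].round(1))
E
```

```text
time: 1.75
tcp_pos: [565.0, 381.7, 190.3]
tcp_rot: [-2.247, -2.193, 0.002]
contact_force: [-0.2, 0.3, 0.1]
finger_gap: 60.7
finger_force: 0.0
[564.54384556 382.14817291 190.54676525]
[251.7 184.2] [241, 167, 23, 38, 796] [565.6 385.5  88.2] z90 [565.6 386.5  88. ]
[129.5 266.5] [126, 241, 10, 49, 211] [530.4 414.5 280.6] z90 [435.3 300.3  88. ]
[370.3 267.2] [363, 241, 12, 49, 218] [599.9 412.5 280.4] z90 [687.9 293.7  88. ]
[336.7 308.2] [176, 296, 305, 21, 3731] [589.9 404.8 288.6] z90 [655.8 243.5  88. ]
```

View pics/w1.png

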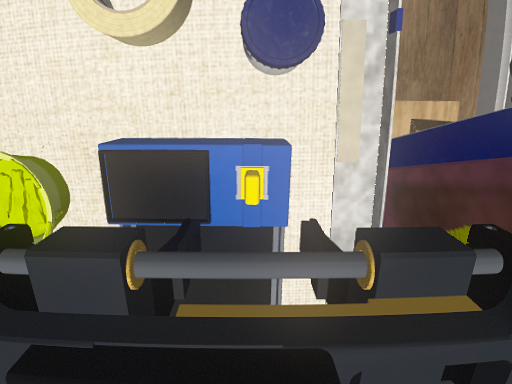

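The wrist view shows the plug's grip at px (252,187), measured at (565.6,385,88), and the black dish at px (106–211,150–222). Averaging the cameras gives plug (565.5,382). I'll descend, grip and pull.

```bash
python3 -m crank '[[[0,0,0.1,0,0,0,0.58],[0,0,0.2,0,0,0,0.58],[0,0,0.3,0,0,0,0.58],[0,0,0.4,0,0,0,0.58],[0,0,0.5,0,0,0,0.58],[0,0,0.56,0,0,0,0.58],[0,0,0.6,0,0,0,0.58],[0,0,0.605,0,0,0,0.58]]]' 30
python3 -m crank '[[[0,0,0,0,0,0,1],[0,0,0,0,0,0,1],[0,0,0,0,0,0,1],[0,0,0,0,0,0,1],[0,0,0,0,0,0,1],[0,0,0,0,0,0,1],[0,0,0,0,0,0,1],[0,0,0,0,0,0,1]]]' 40
python3 -m crank '[[[0,0,-0.025,0,0,0,1],[0,0,-0.05,0,0,0,1],[0,0,-0.075,0,0,0,1],[0,0,-0.1,0,0,0,1],[0,0,-0.15,0,0,0,1],[0,0,-0.2,0,0,0,1],[0,0,-0.25,0,0,0,1],[0,0,-0.25,0,0,0,1]]]' 40
python3 - <<'E'
from h import *
d=snapshot("wrist");s=snapshot("side");t=snapshot("top")
cv2.imwrite("pics/m2.png",np.hstack([d["frame"][:,:,::-1],cv2.resize(s["frame"][130:220,170:290,::-1],(512,384))])[:, :].copy());np.savez("w2.npz",**d)
im=cv2.imread("pics/m2.png");cv2.imwrite("pics/m2.png",cv2.resize(im,(800,300)))
print(sense()["tcp_pos"]); to(*W(-40,140),110)
E
```

```text
time: 2.6
tcp_pos: [565.1, 381.7, 68.9]
tcp_rot: [-2.247, -2.195, 0.002]
contact_force: [-0.0, -0.6, -0.3]
finger_gap: 36.8
finger_force: 0.0
time: 3.4
tcp_pos: [566.6, 381.4, 70.3]
tcp_rot: [2.248, 2.194, 0.002]
contact_force: [-0.2, -0.5, 5.8]
finger_gap: 13.8
finger_force: 40.0
time: 4.2
tcp_pos: [567.4, 382.0, 122.1]
tcp_rot: [2.247, 2.194, 0.006]
contact_force: [-0.8, 0.5, 0.2]
finger_gap: 13.4
finger_force: 40.0
[565.90867451 381.20854306 119.58515409]
shift [-0.0298 -0.5002  0.0481] turn [-0.0001  0.      0.0022]
```

View pics/m2.png

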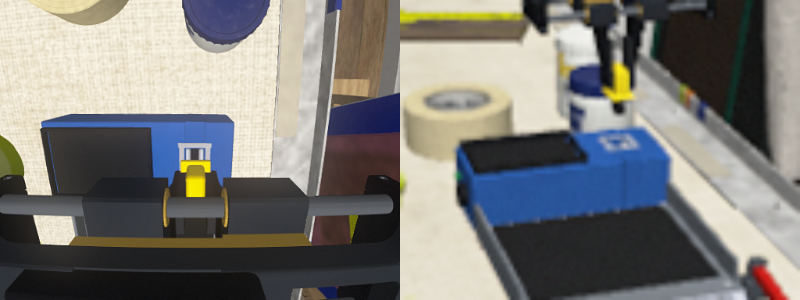

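The plug is out and held: yellow in the fingers at px (195,180), and the socket is empty. Next I'll carry it over the dish, checking the dish centre from the wrist view first.

```bash
python3 -c "
from h import *
d=load('w1.npz');print(onz(d,[(106,150),(208,150),(211,222),(108,222)],66).round(0).tolist(),W(-40,140))"
python3 -m crank '[[[0,-0.06,0,0,0,0,1],[0,-0.13,0,0,0,0,1],[-0.01,-0.2,0,0,0,0,1],[-0.02,-0.28,0,0,0,0,1],[-0.02,-0.36,0,0,0,0,1],[-0.02,-0.44,0,0,0,0,1],[-0.02,-0.5,0.02,0,0,0,1],[-0.02,-0.5,0.05,0,0,0,1]]]'
```

```text
[[419.0, 420.0, 66.0], [523.0, 417.0, 66.0], [521.0, 340.0, 66.0], [409.0, 342.0, 66.0]] [465.75852337 377.67253679]
time: 5.15
tcp_pos: [463.4, 379.5, 109.1]
tcp_rot: [-2.246, -2.195, 0.004]
contact_force: [0.4, 0.1, 0.3]
finger_gap: 13.6
finger_force: 40.0
```

```bash
python3 -m crank '[[[0,0.01,0.03,0,0,0,1],[0,0.01,0.06,0,0,0,1],[0,0.01,0.08,0,0,0,1],[0,0.01,0.09,0,0,0,1],[0,0.01,0.095,0,0,0,1],[0,0.01,0.095,0,0,0,1],[0,0.01,0.095,0,0,0,1],[0,0.01,0.095,0,0,0,1]]]'
python3 -m crank '[[[0,0,0,0,0,0,0.8],[0,0,0,0,0,0,0.75],[0,0,0,0,0,0,0.7],[0,0,0,0,0,0,0.6],[0,0,0,0,0,0,0.4],[0,0,0,0,0,0,0.3],[0,0,0,0,0,0,0.2],[0,0,0,0,0,0,0.2]]]'
python3 -m crank '[[[0,0,-0.05,0,0,0,0.2],[0,0,-0.1,0,0,0,0.2],[0,0,-0.2,0,0,0,0.2],[0,0,-0.3,0,0,0,0.2],[0,0,-0.4,0,0,0,0.2],[0,0,-0.5,0,0,0,0.2],[-0.1,0,-0.55,0,0,0,0.2],[-0.2,0,-0.55,0,0,0,0.2]]]'
python3 - <<'E'
from h import *
d=snapshot("wrist");s=snapshot("side")
im=np.hstack([d["frame"][:,:,::-1],cv2.resize(s["frame"][130:220,170:290,::-1],(512,384))]);cv2.imwrite("pics/m3.png",cv2.resize(im,(800,300)))
t=snapshot("top")
for n,d in(("w",d),("s",s),("t",t)):
  for c,st,m in blobs(d,"yellow",25):
    v,u=np.nonzero(m);P=np.median(bydepth(d,np.c_[u,v]),0)
    if 55<P[2]<130 and 250<P[1]<450: print(n,c,st,P.round(0),Lc(P)-[-40,140])
E
```

```text
time: 5.95
tcp_pos: [468.2, 379.8, 90.8]
tcp_rot: [2.248, 2.194, 0.001]
contact_force: [0.2, 0.2, -0.1]
finger_gap: 13.7
finger_force: 40.0
time: 6.75
tcp_pos: [468.1, 379.7, 90.5]
tcp_rot: [-2.248, -2.194, 0.0]
contact_force: [0.4, 0.4, -0.1]
finger_gap: 58.7
finger_force: 0.0
time: 7.55
tcp_pos: [468.0, 339.2, 203.0]
tcp_rot: [2.245, 2.195, 0.006]
contact_force: [-0.1, -0.4, 0.0]
finger_gap: 69.5
finger_force: 0.0
w [248.7 144.7] [236, 127, 26, 38, 933] [467. 382. 108.] [1.48554445 4.01807988]
s [206.5 167.4] [202, 161, 10, 12, 74] [467. 367.  93.] [  1.25399906 -10.32980112]
```

View pics/m3.png

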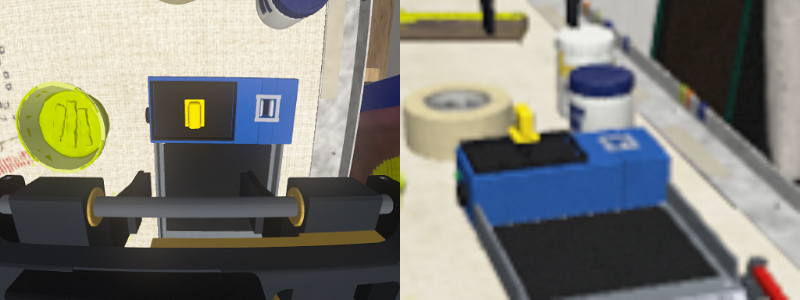

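The plug is standing upright, released and centred in the dish: wrist px (195,113), grip top z≈108, offset about (1,4) mm. Next, the tins. White sits at deck x≈69 and would graze the gate post, so I'll nudge it sideways first.

```bash
python3 -m crank '[[[-0.1,0.05,0,0,0,0,1],[-0.25,0.1,0,0,0,0,1],[-0.4,0.2,0,0,0,0,1],[-0.55,0.3,0,0,0,0,1],[-0.7,0.4,0,0,0,0,1],[-0.85,0.5,0,0,0,0,1],[-1,0.6,0,0,0,0,1],[-1,0.7,0,0,0,0,1]]]'
python3 -m crank '[[[-0.1,0,0,0,0,0,1],[-0.25,0,0,0,0,0,1],[-0.4,0,0,0,0,0,1],[-0.55,0,0,0,0,0,1],[-0.7,0,0,0,0,0,1],[-0.85,0,0,0,0,0,1],[-1,0,0,0,0,0,1],[-1,0,0,0,0,0,1]]]'
python3 - <<'E'
from h import *
d=snapshot("top");np.savez("t2.npz",**d)
for col in("white","red","yellow","green"):
  for c,s,m in blobs(d,col,250):
    p=onz(d,[c],32)[0]
    if p[1]<40 and 350<p[0]<640: print(col,c,s,p.round(0),Lc(p).round(0))
to(*W(136,-344),100)
E
```

```text
time: 8.5
tcp_pos: [603.0, 132.7, 200.2]
tcp_rot: [2.252, 2.19, -0.003]
contact_force: [-0.5, 0.6, 0.0]
finger_gap: 13.4
finger_force: 0.0
time: 9.3
tcp_pos: [597.7, -67.2, 200.3]
tcp_rot: [2.252, 2.189, -0.001]
contact_force: [0.9, 0.1, -0.2]
finger_gap: 0.8
finger_force: 0.0
yellow [370.9 182.1] [360, 171, 23, 23, 432] [ 535. -260.   32.] [  49. -495.]
green [371.4 216.3] [361, 206, 22, 22, 390] [ 414. -258.   32.] [ -72. -497.]
shift [-0.228   0.1525  0.5011] turn [-0.0001 -0.0001  0.0012]
```

```bash
python3 -m crank '[[[-0.05,0.04,0.1,0,0,0,1],[-0.12,0.08,0.2,0,0,0,1],[-0.2,0.12,0.3,0,0,0,1],[-0.228,0.153,0.4,0,0,0,1],[-0.228,0.153,0.5,0,0,0,1],[-0.228,0.153,0.65,0,0,0,1],[-0.228,0.153,0.8,0,0,0,1],[-0.228,0.153,0.89,0,0,0,1]]]'
python3 -m crank '[[[0,-0.02,0,0,0,0,1],[0,-0.04,0,0,0,0,1],[0,-0.06,0,0,0,0,1],[0,-0.08,0,0,0,0,1],[0,-0.1,0,0,0,0,1],[0,-0.13,0,0,0,0,1],[0,-0.16,0,0,0,0,1],[0,-0.17,0,0,0,0,1]]]'
python3 -m crank '[[[0,0.04,0,0,0,0,1],[0,0.1,-0.1,0,0,0,1],[0,0.1,-0.2,0,0,0,1],[0,0.1,-0.3,0,0,0,0.8],[-0.2,0.05,-0.4,0,0,0,0.6],[-0.4,0,-0.4,0,0,0,0.5],[-0.55,-0.1,-0.4,0,0,0,0.5],[-0.6,-0.1,-0.4,0,0,0,0.5]]]'
python3 - <<'E'
from h import *
d=snapshot("wrist");np.savez("w4.npz",**d);cv2.imwrite("pics/w4.png",d["frame"][:,:,::-1])
for col in("white","red"):
  for c,s,m in blobs(d,col,250):
    p=onz(d,[c],32)[0]
    print(col,c,s,p.round(0),Lc(p).round(0))
print(Lc(sense()["tcp_pos"]))
E
```

```text
time: 10.15
tcp_pos: [625.5, -107.8, 20.0]
tcp_rot: [-2.244, -2.193, 0.002]
contact_force: [-0.2, 0.1, 0.1]
finger_gap: 0.3
finger_force: 0.0
time: 10.95
tcp_pos: [594.0, -109.7, 23.6]
tcp_rot: [2.246, 2.191, 0.003]
contact_force: [4.0, 0.1, 3.5]
finger_gap: 0.6
finger_force: 2.3
time: 11.75
tcp_pos: [566.5, -230.5, 101.7]
tcp_rot: [-2.248, -2.187, 0.004]
contact_force: [-0.4, -0.4, 0.2]
finger_gap: 32.4
finger_force: 0.0
white [276.9  84.4] [105, 0, 326, 234, 28317] [ 588. -139.   32.] [  98. -372.]
white [430.    8.1] [405, 0, 48, 22, 668] [703. -84.  32.] [ 212. -315.]
white [455.3  29.1] [441, 0, 33, 96, 611] [725. -99.  32.] [ 234. -328.]
white [ 33.3 164.8] [0, 92, 94, 140, 4158] [ 381. -195.   32.] [-107. -435.]
white [442.3 178.2] [421, 126, 88, 121, 569] [ 729. -216.   32.] [ 241. -445.]
white [344.4 192.2] [329, 162, 30, 64, 603] [ 645. -226.   32.] [ 158. -458.]
red [65.7 62.2] [13, 6, 107, 112, 9404] [ 425. -115.   32.] [ -65. -354.]
red [460.  159.4] [437, 156, 51, 7, 288] [ 742. -200.   32.] [ 254. -429.]
red [465.3 172.3] [435, 169, 77, 8, 378] [ 749. -211.   32.] [ 261. -440.]
[  81.20204242 -465.53028916]
```

View pics/w4.png

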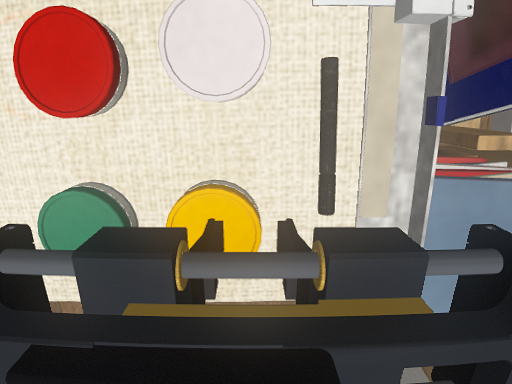

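The wrist view shows the white lid centred at px (215,43), red at (66,62), yellow at (214,222), and the marker undisturbed at (329,135). Next I'll set the cradle behind white.

Run:
```python
from h import *
d=load("w4.npz")
print(Lc(onz(d,[(215,43)],32)[0]),Lc(onz(d,[(66,62)],32)[0]),Lc(onz(d,[(329,59)],10)[0]))
p=Lc(onz(d,[(215,43)],32)[0]);to(*W(p[0],-408),22)
```

```text
[  51.84878392 -342.79119612] [ -64.94951738 -353.60455472] [ 142.69386079 -350.02539599]
shift [ 0.2879 -0.1446  0.3994] turn [-0.001  -0.0002  0.001 ]
```

```bash
python3 -m crank '[[[0.1,-0.05,0,0,0,0,0.48],[0.2,-0.1,0,0,0,0,0.48],[0.288,-0.145,0,0,0,0,0.48],[0.288,-0.145,0.1,0,0,0,0.48],[0.288,-0.145,0.2,0,0,0,0.48],[0.288,-0.145,0.3,0,0,0,0.48],[0.288,-0.145,0.4,0,0,0,0.48],[0.288,-0.145,0.4,0,0,0,0.48]]]'
python3 -m crank '[[[0.05,0,0,0,0,0,0.48],[0.1,0,0,0,0,0,0.48],[0.15,-0.005,0,0,0,0,0.48],[0.2,-0.015,0,0,0,0,0.48],[0.25,-0.025,0,0,0,0,0.48],[0.32,-0.035,0,0,0,0,0.48],[0.4,-0.035,0,0,0,0,0.48],[0.48,-0.035,0,0,0,0,0.48]]]'
python3 - <<'E'
from h import *
s=sense();print(s["tcp_pos"],Lc(s["tcp_pos"]),s["contact_force"]);to(*W(45,5),22)
E
```

```text
time: 12.6
tcp_pos: [540.3, -167.9, 19.7]
tcp_rot: [-2.241, -2.19, 0.003]
contact_force: [0.1, 0.5, -0.1]
finger_gap: 45.5
finger_force: 0.0
time: 13.4
tcp_pos: [538.0, -73.3, 23.0]
tcp_rot: [2.247, 2.194, 0.0]
contact_force: [-0.3, -4.0, 3.0]
finger_gap: 45.5
finger_force: 1.9
[537.98989519 -73.27722969  23.02539694] [  46.17387126 -308.49428857] [-0.29208367 -4.02786111  3.04195762]
shift [1.5675 0.0049 0.0041] turn [0.0003 0.0002 0.0022]
```

```bash
python3 -m crank '[[[0.1,0,0,0,0,0,0.48],[0.2,0,0,0,0,0,0.48],[0.3,0,0,0,0,0,0.48],[0.4,0,0,0,0,0,0.48],[0.5,0,0,0,0,0,0.48],[0.6,0,0,0,0,0,0.48],[0.7,0,0,0,0,0,0.48],[0.8,0,0,0,0,0,0.48]]]'
python3 -m crank '[[[0.1,0,0,0,0,0,0.48],[0.2,0,0,0,0,0,0.48],[0.3,0,0,0,0,0,0.48],[0.4,0,0,0,0,0,0.48],[0.5,0,0,0,0,0,0.48],[0.6,0,0,0,0,0,0.48],[0.7,0,0,0,0,0,0.48],[0.75,0,0,0,0,0,0.48]]]'
python3 - <<'E'
from h import *
d=snapshot("wrist");np.savez("w5.npz",**d)
v=snapshot("side");cv2.imwrite("pics/m5.png",cv2.resize(np.hstack([d["frame"],v["frame"]])[:,:,::-1],(800,300)))
s=sense();print(Lc(s["tcp_pos"]),s["contact_force"],s["tcp_pos"][2])
E
```

```text
time: 14.2
tcp_pos: [543.4, 84.3, 24.7]
tcp_rot: [2.24, 2.194, -0.001]
contact_force: [-1.1, -17.0, 16.5]
finger_gap: 45.6
finger_force: 10.5
time: 15.0
tcp_pos: [543.7, 237.5, 22.7]
tcp_rot: [-2.245, -2.196, 0.003]
contact_force: [-0.3, -5.0, 4.2]
finger_gap: 45.5
finger_force: 2.7
[42.4423291  2.6031448] [ 0.5381779  -0.76267653  0.19277574] 22.32202689908437
```

View pics/m5.png

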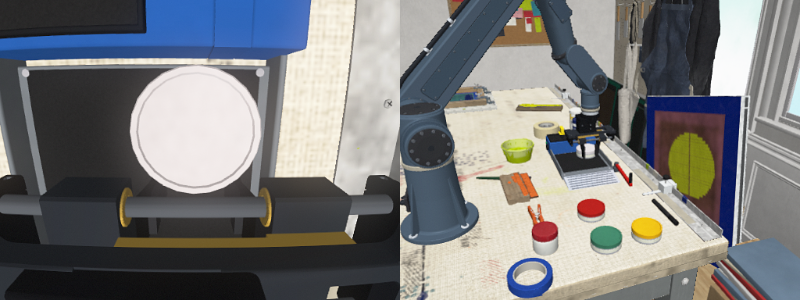

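White is on the deck at the back (lid at px (195,130)), fingers at deck (42,3). Next is red.

```bash
python3 -m crank '[[[-0.06,0,0,0,0,0,0.48],[-0.1,0,-0.1,0,0,0,0.48],[-0.15,0,-0.3,0,0,0,0.48],[-0.3,0,-0.5,0,0,0,0.48],[-0.5,-0.1,-0.6,0,0,0,0.48],[-0.7,-0.2,-0.6,0,0,0,0.48],[-0.9,-0.3,-0.6,0,0,0,0.48],[-1,-0.4,-0.6,0,0,0,0.48]]]'
python3 -m crank '[[[-0.15,0,0,0,0,0,0.48],[-0.35,-0.05,0,0,0,0,0.48],[-0.55,-0.1,0,0,0,0,0.48],[-0.75,-0.14,0,0,0,0,0.48],[-0.9,-0.14,0,0,0,0,0.48],[-1,-0.14,0,0,0,0,0.48],[-1,-0.14,0,0,0,0,0.48],[-1,-0.14,0,0,0,0,0.48]]]'
cat >> h.py <<'E'
def tins(n="wrist"):
    d=snapshot(n)
    for col in("red","yellow","green"):
        for c,s,m in blobs(d,col,250 if n=="top" else 3000):
            cs,_=cv2.findContours(np.uint8(m),0,2);k=max(cs,key=cv2.contourArea)
            (u,v),r=cv2.minEnclosingCircle(k);f=cv2.contourArea(k)/(np.pi*r*r)
            p=onz(d,[(u,v)],32)[0];print(n,col,round(u),round(v),"fill",round(f,2),p.round(0),"deck",Lc(p).round(0))
    s=sense();print("tcp deck",Lc(s["tcp_pos"]).round(1),s["tcp_pos"][2].round(1));return d
E
python3 - <<'E'
from h import *
tins();tins("top")
to(*W(-65,-415),22)
E
```

```text
time: 15.9
tcp_pos: [458.7, 34.5, 142.5]
tcp_rot: [-2.252, -2.19, 0.001]
contact_force: [-0.4, -0.8, -0.1]
finger_gap: 45.5
finger_force: 0.0
time: 16.7
tcp_pos: [426.3, -161.6, 142.2]
tcp_rot: [-2.25, -2.19, -0.0]
contact_force: [0.4, 0.0, -0.4]
finger_gap: 45.2
finger_force: 0.0
wrist red 245 138 fill 0.97 [ 421. -114.   32.] deck [ -69. -353.]
tcp deck [ -62.7 -399.5] 142.2
top red 331 212 fill 0.57 [ 429. -117.   32.] deck [ -61. -356.]
tcp deck [ -62.5 -399.1] 142.3
shift [-0.0801 -0.012   0.6012] turn [-0.0005 -0.0004  0.0021]
```

```bash
python3 -m crank '[[[-0.04,-0.02,0.1,0,0,0,0.48],[-0.08,-0.02,0.2,0,0,0,0.48],[-0.08,-0.02,0.3,0,0,0,0.48],[-0.08,-0.02,0.4,0,0,0,0.48],[-0.08,-0.02,0.5,0,0,0,0.48],[-0.08,-0.02,0.6,0,0,0,0.48],[-0.08,-0.02,0.6,0,0,0,0.48],[-0.08,-0.02,0.6,0,0,0,0.48]]]'
python3 -m crank '[[[0.05,0,0,0,0,0,0.48],[0.1,0,0,0,0,0,0.48],[0.16,0.01,0,0,0,0,0.48],[0.24,0.025,0,0,0,0,0.48],[0.32,0.04,0,0,0,0,0.48],[0.4,0.055,0,0,0,0,0.48],[0.48,0.07,0,0,0,0,0.48],[0.56,0.085,0,0,0,0,0.48]]]'
python3 - <<'E'
from h import *
tins()
to(*W(-45,4),22)
E
```

```text
time: 17.6
tcp_pos: [422.9, -176.4, 22.6]
tcp_rot: [-2.246, -2.195, 0.0]
contact_force: [-0.0, 0.6, -0.2]
finger_gap: 45.4
finger_force: 0.0
time: 18.4
tcp_pos: [443.5, -64.8, 23.3]
tcp_rot: [2.246, 2.194, 0.001]
contact_force: [0.5, -4.1, 1.8]
finger_gap: 45.3
finger_force: 1.4
wrist red 250 161 fill 0.97 [444. -18.  32.] deck [ -50. -256.]
wrist yellow 300 313 fill 0.05 [ 474. -116.   32.] deck [ -17. -354.]
tcp deck [ -49.1 -300.9] 23.2
shift [1.5243 0.0342 0.0066] turn [ 0.0001 -0.0001  0.0028]
```

```bash
python3 -m crank '[[[0.09,0.005,0,0,0,0,0.48],[0.18,0.01,0,0,0,0,0.48],[0.28,0.02,0,0,0,0,0.48],[0.38,0.02,0,0,0,0,0.48],[0.48,0.02,0,0,0,0,0.48],[0.58,0.02,0,0,0,0,0.48],[0.68,0.02,0,0,0,0,0.48],[0.78,0.02,0,0,0,0,0.48]]]'
python3 -m crank '[[[0.1,0,0,0,0,0,0.48],[0.2,0,0,0,0,0,0.48],[0.3,0,0,0,0,0,0.48],[0.4,0,0,0,0,0,0.48],[0.5,0,0,0,0,0,0.48],[0.6,0,0,0,0,0,0.48],[0.68,0,0,0,0,0,0.48],[0.72,0,0,0,0,0,0.48]]]'
python3 -c "
from h import *
tins()"
python3 -m crank '[[[-0.06,0,0,0,0,0,0.48],[-0.1,0,-0.1,0,0,0,0.48],[-0.15,0,-0.3,0,0,0,0.48],[-0.3,0.1,-0.5,0,0,0,0.48],[-0.5,0.2,-0.6,0,0,0,0.48],[-0.7,0.3,-0.6,0,0,0,0.48],[-0.9,0.4,-0.6,0,0,0,0.48],[-1,0.5,-0.6,0,0,0,0.48]]]'
python3 -m crank '[[[-0.15,0,0,0,0,0,0.48],[-0.35,0,0,0,0,0,0.48],[-0.55,0,0,0,0,0,0.48],[-0.75,0,0,0,0,0,0.48],[-0.9,0,0,0,0,0,0.48],[-1,0,0,0,0,0,0.48],[-1,0,0,0,0,0,0.48],[-1,0,0,0,0,0,0.48]]]'
python3 -c "
from h import *
tins('top');to(*W(49,-515),140)"
```

```text
time: 19.25
tcp_pos: [452.2, 89.4, 24.1]
tcp_rot: [2.242, 2.194, 0.002]
contact_force: [0.0, -12.3, 11.9]
finger_gap: 45.5
finger_force: 7.2
time: 20.05
tcp_pos: [453.5, 234.9, 23.1]
tcp_rot: [2.246, 2.197, -0.0]
contact_force: [-0.2, -4.8, 4.2]
finger_gap: 44.9
finger_force: 2.3
wrist red 250 164 fill 0.97 [454. 280.  32.] deck [-49.  42.]
wrist yellow 300 313 fill 0.05 [484. 184.  32.] deck [-16. -53.]
tcp deck [-47.6  -2.4] 23.0
time: 20.9
tcp_pos: [549.2, 27.1, 142.6]
tcp_rot: [2.253, 2.19, -0.001]
contact_force: [0.2, 0.6, -0.4]
finger_gap: 45.4
finger_force: 0.0
time: 21.7
tcp_pos: [543.1, -168.7, 142.0]
tcp_rot: [-2.249, -2.19, 0.0]
contact_force: [-0.4, 0.2, 0.2]
finger_gap: 45.0
finger_force: 0.0
top red 217 204 fill 0.89 [458. 282.  32.] deck [-45.  44.]
tcp deck [  54.4 -402.9] 142.1
shift [-0.5603 -0.0301  0.0097] turn [-0.0005 -0.0004  0.0019]
```

```bash
python3 -m crank '[[[-0.1,0,0,0,0,0,0.48],[-0.25,0,0,0,0,0,0.48],[-0.4,-0.02,0,0,0,0,0.48],[-0.55,-0.03,0,0,0,0,0.48],[-0.7,-0.03,0,0,0,0,0.48],[-0.78,-0.03,0,0,0,0,0.48],[-0.78,-0.03,0,0,0,0,0.48],[-0.78,-0.03,0,0,0,0,0.48]]]'
python3 -c "
from h import *
tins();to(*W(49,-558),22)"
```

```text
time: 22.55
tcp_pos: [534.4, -322.4, 142.2]
tcp_rot: [-2.246, -2.193, -0.001]
contact_force: [-0.8, 0.5, 0.7]
finger_gap: 45.3
finger_force: 0.0
wrist yellow 247 121 fill 0.96 [ 532. -259.   32.] deck [  46. -495.]
wrist green 120 124 fill 0.88 [ 413. -258.   32.] deck [ -73. -497.]
tcp deck [  50.3 -557.2] 142.2
shift [-0.0049 -0.0057  0.6012] turn [-0.0004 -0.0006  0.0026]
```

```bash
python3 -m crank '[[[0,-0.012,0.1,0,0,0,0.48],[0,-0.012,0.2,0,0,0,0.48],[0,-0.012,0.3,0,0,0,0.48],[0,-0.012,0.4,0,0,0,0.48],[0,-0.012,0.5,0,0,0,0.48],[0,-0.012,0.6,0,0,0,0.48],[0,-0.012,0.6,0,0,0,0.48],[0.05,-0.012,0.6,0,0,0,0.48]]]'
python3 -m crank '[[[0.05,0,0,0,0,0,0.48],[0.12,0,0,0,0,0,0.48],[0.2,-0.005,0,0,0,0,0.48],[0.3,-0.01,0,0,0,0,0.48],[0.4,-0.015,0,0,0,0,0.48],[0.5,-0.02,0,0,0,0,0.48],[0.6,-0.02,0,0,0,0,0.48],[0.7,-0.02,0,0,0,0,0.48]]]'
python3 -c "
from h import *
tins();to(*W(45,-82),22)"
```

```text
time: 23.4
tcp_pos: [532.9, -313.8, 22.8]
tcp_rot: [2.248, 2.194, 0.0]
contact_force: [0.3, -0.7, 0.4]
finger_gap: 45.1
finger_force: 0.0
time: 24.2
tcp_pos: [532.2, -172.7, 23.1]
tcp_rot: [2.246, 2.194, 0.0]
contact_force: [-0.2, -4.6, 4.4]
finger_gap: 45.5
finger_force: 2.2
wrist yellow 250 160 fill 0.96 [ 533. -125.   32.] deck [  42. -360.]
tcp deck [  41.8 -404.1] 22.8
shift [1.6104 0.0298 0.0081] turn [-0.0008 -0.0009  0.0027]
```

```bash
python3 -m crank '[[[0.1,0,0,0,0,0,0.48],[0.2,0,0,0,0,0,0.48],[0.3,0.005,0,0,0,0,0.48],[0.4,0.01,0,0,0,0,0.48],[0.5,0.015,0,0,0,0,0.48],[0.6,0.02,0,0,0,0,0.48],[0.7,0.025,0,0,0,0,0.48],[0.8,0.03,0,0,0,0,0.48]]]'
python3 -m crank '[[[0.1,0,0,0,0,0,0.48],[0.2,0,0,0,0,0,0.48],[0.3,0,0,0,0,0,0.48],[0.4,0,0,0,0,0,0.48],[0.5,0,0,0,0,0,0.48],[0.6,0,0,0,0,0,0.48],[0.7,0,0,0,0,0,0.48],[0.78,0,0,0,0,0,0.48]]]'
python3 - <<'E'
from h import *
d=tins();v=snapshot("top")["frame"];cv2.imwrite("pics/m6.png",cv2.resize(np.hstack([d["frame"],v])[:,:,::-1],(800,300)));to(*W(45,-82),22);print(sense()["contact_force"])
E
```

```text
time: 25.05
tcp_pos: [540.9, -13.2, 22.5]
tcp_rot: [-2.247, -2.195, 0.002]
contact_force: [-0.4, -4.1, 3.1]
finger_gap: 45.1
finger_force: 2.1
time: 25.85
tcp_pos: [544.2, 142.6, 22.7]
tcp_rot: [-2.246, -2.195, 0.003]
contact_force: [0.1, -3.8, 4.3]
finger_gap: 45.5
finger_force: 2.7
wrist red 70 26 fill 0.48 [457. 261.  32.] deck [-45.  23.]
wrist yellow 250 165 fill 0.97 [544. 188.  32.] deck [ 44. -47.]
wrist yellow 300 313 fill 0.05 [574.  92.  32.] deck [  77. -143.]
tcp deck [ 45.7 -90.2] 22.6
shift [ 0.0455 -0.0028  0.0016] turn [-0.0006 -0.0003  0.0029]
[ 0.21557636 -0.1135634   0.75034333]
```

View pics/m6.png

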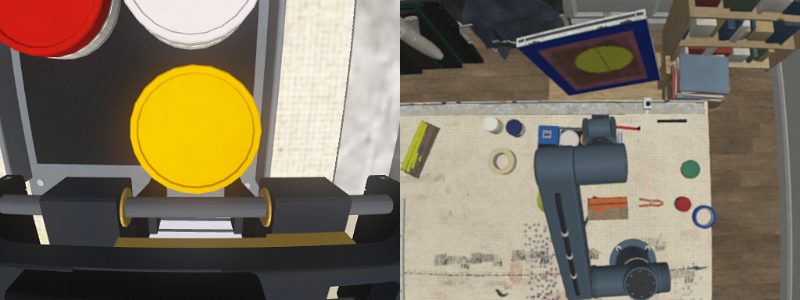

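Yellow is on the deck at y≈-46, behind white (lid at px (195,128)). I'll push it 11 mm more, then fetch green.

```bash
python3 -m crank '[[[0.02,0,0,0,0,0,0.48],[0.04,0,0,0,0,0,0.48],[0.055,0,0,0,0,0,0.48],[0,0,0,0,0,0,0.48],[-0.06,0,-0.2,0,0,0,0.48],[-0.2,-0.05,-0.4,0,0,0,0.48],[-0.4,-0.15,-0.6,0,0,0,0.48],[-0.6,-0.25,-0.6,0,0,0,0.48]]]'
python3 -m crank '[[[-0.1,-0.05,0,0,0,0,0.48],[-0.25,-0.1,0,0,0,0,0.48],[-0.4,-0.15,0,0,0,0,0.48],[-0.55,-0.2,0,0,0,0,0.48],[-0.7,-0.25,0,0,0,0,0.48],[-0.85,-0.3,0,0,0,0,0.48],[-1,-0.35,0,0,0,0,0.48],[-1,-0.35,0,0,0,0,0.48]]]'
python3 -m crank '[[[-0.1,0,0,0,0,0,0.48],[-0.25,0,0,0,0,0,0.48],[-0.4,0,0,0,0,0,0.48],[-0.55,0,0,0,0,0,0.48],[-0.65,0,0,0,0,0,0.48],[-0.7,0,0,0,0,0,0.48],[-0.7,0,0,0,0,0,0.48],[-0.7,0,0,0,0,0,0.48]]]'
python3 -c "
from h import *
tins();tins('top');to(*W(-72,-560),22)"
```

```text
time: 26.75
tcp_pos: [496.8, 23.7, 145.8]
tcp_rot: [2.241, 2.191, 0.009]
contact_force: [1.2, -1.3, -0.5]
finger_gap: 45.0
finger_force: 0.0
time: 27.55
tcp_pos: [418.5, -177.0, 142.4]
tcp_rot: [2.253, 2.186, -0.0]
contact_force: [0.3, 1.2, 0.4]
finger_gap: 45.2
finger_force: 0.0
time: 28.35
tcp_pos: [415.2, -311.5, 142.0]
tcp_rot: [-2.247, -2.193, -0.001]
contact_force: [0.5, 0.5, -0.5]
finger_gap: 45.4
finger_force: 0.0
wrist red 68 87 fill 0.82 [ 249. -212.   32.] deck [-239. -456.]
wrist green 246 132 fill 0.96 [ 412. -258.   32.] deck [ -74. -497.]
tcp deck [ -69.2 -550.2] 142.0
top red 217 204 fill 0.89 [458. 282.  32.] deck [-45.  44.]
top yellow 241 178 fill 0.91 [548. 198.  32.] deck [ 48. -37.]
tcp deck [ -69.1 -550.2] 142.0
shift [-0.05   -0.0145  0.6002] turn [-0.0003 -0.0005  0.0025]
```

```bash
python3 -m crank '[[[-0.02,-0.02,0.1,0,0,0,0.48],[-0.05,-0.02,0.2,0,0,0,0.48],[-0.05,-0.02,0.3,0,0,0,0.48],[-0.05,-0.02,0.4,0,0,0,0.48],[-0.05,-0.02,0.5,0,0,0,0.48],[-0.05,-0.02,0.6,0,0,0,0.48],[-0.05,-0.02,0.6,0,0,0,0.48],[-0.02,-0.02,0.6,0,0,0,0.48]]]'
python3 -m crank '[[[0.05,0,0,0,0,0,0.48],[0.12,0.005,0,0,0,0,0.48],[0.2,0.02,0,0,0,0,0.48],[0.3,0.035,0,0,0,0,0.48],[0.4,0.05,0,0,0,0,0.48],[0.5,0.065,0,0,0,0,0.48],[0.6,0.08,0,0,0,0,0.48],[0.7,0.095,0,0,0,0,0.48]]]'
python3 -c "
from h import *
tins();to(*W(-46,-82),22)"
```

```text
time: 29.25
tcp_pos: [411.9, -316.7, 22.4]
tcp_rot: [2.248, 2.194, 0.0]
contact_force: [0.4, -0.8, 0.4]
finger_gap: 44.8
finger_force: 0.0
time: 30.05
tcp_pos: [434.7, -176.3, 23.1]
tcp_rot: [2.245, 2.194, 0.0]
contact_force: [-0.6, -2.7, 1.0]
finger_gap: 45.6
finger_force: 1.5
wrist green 250 161 fill 0.96 [ 435. -129.   32.] deck [ -55. -368.]
tcp deck [ -55.3 -411.1] 22.9
shift [1.6452 0.0612 0.0073] turn [-0.0004 -0.0005  0.0029]
```

```bash
python3 -m crank '[[[0.1,0.01,0,0,0,0,0.48],[0.2,0.02,0,0,0,0,0.48],[0.3,0.03,0,0,0,0,0.48],[0.4,0.04,0,0,0,0,0.48],[0.5,0.045,0,0,0,0,0.48],[0.6,0.05,0,0,0,0,0.48],[0.7,0.05,0,0,0,0,0.48],[0.8,0.05,0,0,0,0,0.48]]]'
python3 -m crank '[[[0.1,0,0,0,0,0,0.48],[0.2,0,0,0,0,0,0.48],[0.3,0,0,0,0,0,0.48],[0.4,0,0,0,0,0,0.48],[0.5,0,0,0,0,0,0.48],[0.6,0,0,0,0,0,0.48],[0.7,0,0,0,0,0,0.48],[0.8,0,0,0,0,0,0.48]]]'
python3 - <<'E'
from h import *
d=tins();to(*W(-46,-82),22);print(sense()["contact_force"])
E
```

```text
time: 30.9
tcp_pos: [448.2, -17.0, 22.9]
tcp_rot: [2.246, 2.194, 0.001]
contact_force: [-0.1, -4.6, 2.5]
finger_gap: 45.0
finger_force: 2.2
time: 31.7
tcp_pos: [451.3, 142.7, 23.1]
tcp_rot: [2.246, 2.195, -0.001]
contact_force: [1.0, -5.2, 5.3]
finger_gap: 45.5
finger_force: 3.0
wrist red 250 0 fill 0.33 [453. 268.  32.] deck [-49.  30.]
wrist yellow 430 140 fill 0.88 [549. 200.  32.] deck [ 49. -35.]
wrist yellow 300 313 fill 0.05 [482.  91.  32.] deck [ -15. -146.]
wrist green 250 164 fill 0.97 [451. 188.  32.] deck [-48. -50.]
tcp deck [-47.3 -92.8] 23.1
shift [0.0541 0.0068 0.0055] turn [ 0.0003 -0.0002  0.0028]
[0.04759586 2.34148106 0.27003363]
```

```bash
python3 -m crank '[[[0.02,0,0,0,0,0,0.48],[0.04,0,0,0,0,0,0.48],[0.06,0,0,0,0,0,0.48],[0,0,0,0,0,0,0.48],[-0.06,0,-0.2,0,0,0,0.48],[-0.2,0.05,-0.4,0,0,0,0.48],[-0.4,0.15,-0.6,0,0,0,0.48],[-0.6,0.25,-0.75,0,0,0,0.48]]]'
python3 -m crank '[[[-0.1,0.1,0,0,0,0,0.48],[-0.2,0.2,0,0,0,0,0.48],[-0.3,0.3,0,0,0,0,0.48],[-0.4,0.4,0,0,0,0,0.48],[-0.45,0.5,0,0,0,0,0.48],[-0.45,0.5,0,0,0,0,0.6],[-0.45,0.5,0,0,0,0,0.6],[-0.45,0.5,0,0,0,0,0.6]]]'
python3 - <<'E'
from h import *
d=tins();np.savez("w7.npz",**d);v=snapshot("top");np.savez("t7.npz",**v);cv2.imwrite("pics/w7.png",d["frame"][:,:,::-1])
for n,e in(("w",d),("t",v)):
  for c,s,m in blobs(e,"red",60): print(n,c,s,onz(e,[c],34)[0].round(0))
E
```

```text
time: 32.55
tcp_pos: [493.6, 29.8, 165.8]
tcp_rot: [-2.248, -2.194, -0.001]
contact_force: [1.0, 0.1, -1.1]
finger_gap: 45.2
finger_force: 0.0
time: 33.35
tcp_pos: [589.8, -60.5, 163.7]
tcp_rot: [-2.246, -2.192, 0.002]
contact_force: [-0.3, 0.9, 0.5]
finger_gap: 35.7
finger_force: 0.0
wrist yellow 284 312 fill 0.05 [ 625. -226.   32.] deck [ 138. -458.]
tcp deck [  97.8 -293.9] 163.9
w [260.6  70.1] [249, 0, 24, 147, 1701] [601.  49.  34.]
w [420.4 232. ] [405, 228, 36, 8, 169] [ 779. -123.   34.]
w [445.  248.4] [429, 248, 36, 2, 63] [ 812. -145.   34.]
t [393.5   3.1] [378, 0, 32, 8, 205] [1226. -381.   34.]
t [379.5  64. ] [370, 60, 21, 9, 138] [ 974. -310.   34.]
t [414.   65.1] [402, 61, 23, 11, 162] [ 973. -441.   34.]
t [349.5 105.1] [348, 83, 4, 42, 92] [ 814. -192.   34.]
t [283.6 162.6] [263, 160, 42, 6, 114] [603.  48.  34.]
t [216.2 203.9] [205, 192, 24, 25, 489] [457. 283.  34.]
t [365.7 262.3] [359, 253, 13, 18, 153] [ 256. -234.   34.]
```

View pics/w7.png

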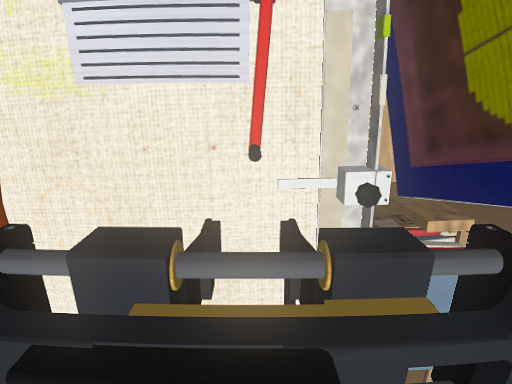

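The wrist view shows the post top at px (255,152), with the bar running up to (265,0). The ramp is clear. I'll compute the post position.

Run:
```python
from h import *
d=load("w7.npz");v=load("t7.npz")
p=onz(d,[(255,152)],70)[0];print(p,Lc(p))
q=np.array((467,89))/3+[149.7,134.7];print(tri(d,(255,152),v,q))
h=W(112,-107);print("hinge",h,"dist",np.linalg.norm(p[:2]-h))
r=Lc(p)-[112,-107];print("gate angle",np.arctan2(-r[0],-r[1]))
r=p[:2]-h; a=np.arctan2(r[1],r[0]);print("bar world angle",a)
tx=a  # tool x along bar outward
for k in (0,np.pi): print(k);to(p[0],p[1],50,tx+k)
```

```text
[593.97023307 -23.76408267  70.        ] [ 100.592651   -257.26981817]
(array([594.20943559, -26.91909991,  49.94889753]), np.float64(0.3141713927179902))
hinge [610.02971956 126.07996545] dist 150.70217604730442
gate angle 0.07576712486297216
bar world angle -1.6775634516578686
0
shift [0.1825 0.0148 0.5707] turn [ 3.000e-04 -8.000e-04 -9.735e-01]
3.141592653589793
shift [0.1825 0.0148 0.5707] turn [-0.0005 -0.0002  0.0265]
```

Post at (594,-25), gate at about 0.08 rad, measured radius 151 mm against 155 given. I'll descend around the post and grip lightly.

```bash
python3 -m crank '[[[0.06,0.005,0,0,0,0.01,0.6],[0.12,0.01,0,0,0,0.02,0.6],[0.178,0.015,0,0,0,0.0265,0.6],[0.178,0.015,0.1,0,0,0.0265,0.6],[0.178,0.015,0.22,0,0,0.0265,0.6],[0.178,0.015,0.35,0,0,0.0265,0.6],[0.178,0.015,0.48,0,0,0.0265,0.6],[0.178,0.015,0.585,0,0,0.0265,0.6]]]' 5
python3 -m crank '[[[0,0,0,0,0,0,0.7],[0,0,0,0,0,0,0.8],[0,0,0,0,0,0,1],[0,0,0,0,0,0,1],[0,0,0,0,0,0,1],[0,0,0,0,0,0,1],[0,0,0,0,0,0,1],[0,0,0,0,0,0,1]]]' 5
python3 -c "
from h import *
s=sense();print(s['tcp_pos'],s['finger_gap'],s['finger_force'],W(112,-107))"
```

```text
time: 34.25
tcp_pos: [594.5, -24.7, 46.2]
tcp_rot: [-2.336, -2.099, 0.001]
contact_force: [-0.3, -0.1, 0.5]
finger_gap: 34.6
finger_force: 0.0
time: 35.05
tcp_pos: [596.4, -25.6, 48.6]
tcp_rot: [2.336, 2.098, 0.002]
contact_force: [-0.8, 1.0, 6.7]
finger_gap: 12.1
finger_force: 5.0
[596.40644739 -25.64181732  48.60667928] 12.109320307347197 5.007512106676586 [610.02971956 126.07996545]
```

```bash
R='see rows'
python3 -m crank '[[[0.0015,-0.048,0,0,0,0.0199,1],[0.006,-0.097,0,0,0,0.0398,1],[0.0136,-0.1445,0,0,0,0.0597,1],[0.024,-0.192,0,0,0,0.0796,1],[0.0375,-0.238,0,0,0,0.0995,1],[0.054,-0.284,0,0,0,0.1194,1],[0.073,-0.328,0,0,0,0.1393,1],[0.095,-0.372,0,0,0,0.1592,1]]]'
python3 -m crank '[[[0.0015,-0.048,0,0,0,0.0199,1],[0.006,-0.097,0,0,0,0.0398,1],[0.0136,-0.1445,0,0,0,0.0597,1],[0.024,-0.192,0,0,0,0.0796,1],[0.0375,-0.238,0,0,0,0.0995,1],[0.054,-0.284,0,0,0,0.1194,1],[0.073,-0.328,0,0,0,0.1393,1],[0.095,-0.372,0,0,0,0.1592,1]]]'
python3 -m crank '[[[0.0015,-0.048,0,0,0,0.0199,1],[0.006,-0.097,0,0,0,0.0398,1],[0.0136,-0.1445,0,0,0,0.0597,1],[0.024,-0.192,0,0,0,0.0796,1],[0.0375,-0.238,0,0,0,0.0995,1],[0.054,-0.284,0,0,0,0.1194,1],[0.073,-0.328,0,0,0,0.1393,1],[0.085,-0.35,0,0,0,0.15,1]]]'
python3 -c "
from h import *
s=sense();p=Lc(s['tcp_pos']);print(p,np.arctan2(112-p[0],-107-p[1]),s['finger_gap'],s['finger_force'],s['contact_force'])"
```

```text
time: 35.85
tcp_pos: [524.5, 0.1, 48.5]
tcp_rot: [2.783, 1.451, 0.002]
contact_force: [-1.4, -2.2, 7.1]
finger_gap: 11.8
finger_force: 5.0
time: 36.65
tcp_pos: [473.0, 59.1, 48.1]
tcp_rot: [3.058, 0.717, -0.0]
contact_force: [-2.1, -2.7, 7.0]
finger_gap: 11.8
finger_force: 5.0
time: 37.45
tcp_pos: [456.9, 130.0, 48.1]
tcp_rot: [3.141, -0.015, -0.0]
contact_force: [-1.8, -0.5, 7.5]
finger_gap: 11.3
finger_force: 5.0
[ -41.15541729 -107.78387657] 1.5656781942609337 11.347684629830699 4.99932310776785 [-1.84467022 -0.54529611  7.50760432]
```

```bash
python3 -m crank '[[[0,-0.01,0,0,0,0,1],[0,-0.02,0,0,0,0,1],[0,-0.02,0,0,0,0,1],[0,0,0,0,0,0,1],[0,0,0,0,0,0,0.8],[0,0,0,0,0,0,0.7],[0,0,0,0,0,0,0.65],[0,0,0,0,0,0,0.65]]]'
python3 -m crank '[[[0,0,-0.1,0,0,0,0.65],[0,0,-0.2,0,0,0,0.65],[0,0,-0.35,0,0,0,0.65],[0,0,-0.5,0,0,0,0.65],[-0.1,0,-0.65,0,0,0,0.65],[-0.3,0.2,-0.8,0,0,0,0.65],[-0.6,0.4,-0.8,0,0,0,0.65],[-0.6,0.6,-0.8,0,0,0,0.65]]]'
python3 - <<'E'
from h import *
d=snapshot("wrist");t=snapshot("top");s=snapshot("side")
im=np.hstack([d["frame"],cv2.resize(t["frame"][140:240,160:293],(512,384),interpolation=cv2.INTER_CUBIC),])
im2=cv2.resize(s["frame"][140:320,140:380],(512,384),interpolation=cv2.INTER_CUBIC)
cv2.imwrite("pics/m8.png",cv2.resize(np.hstack([im,im2])[:,:,::-1],(800,200)))
x=tins("top");x=t
for c,st,m in blobs(t,"red",30):
  v,u=np.nonzero(m);P=onz(t,np.c_[u,v],34);P=np.array([Lc(q) for q in P])
  if abs(P[:,0]).max()<150 and P[:,1].max()<0:
    vx=cv2.fitLine(np.float32(P),2,0,.01,.01).ravel();print("bar",P.min(0),P.max(0),vx)
for e in(t,d):
  for c,st,m in blobs(e,"white",250):
    p=onz(e,[c],44)[0];q=Lc(p)
    if abs(q[0])<90 and -100<q[1]<100: print("white",c,st,q)
for c,st,m in blobs(s,"yellow",25): 
  v,u=np.nonzero(m);print(c,st,Lc(np.median(bydepth(s,np.c_[u,v]),0)),np.median(bydepth(s,np.c_[u,v]),0)[2]) if c[1]>140 else 0
E
```

```text
time: 38.25
tcp_pos: [457.5, 129.7, 47.2]
tcp_rot: [-3.142, 0.013, -0.0]
contact_force: [0.0, 0.4, -0.1]
finger_gap: 28.5
finger_force: 0.0
time: 39.05
tcp_pos: [339.9, 26.1, 207.0]
tcp_rot: [-3.141, 0.006, 0.002]
contact_force: [0.4, -0.9, -0.8]
finger_gap: 30.6
finger_force: 0.0
top red 216 204 fill 0.86 [457. 283.  32.] deck [-46.  45.]
top red 362 260 fill 0.83 [ 263. -223.   32.] deck [-224. -467.]
top yellow 241 178 fill 0.92 [549. 198.  32.] deck [ 48. -37.]
top green 240 205 fill 0.86 [455. 199.  32.] deck [-45. -39.]
tcp deck [-151.3 -217.1] 206.9
bar [ -33.78321485 -112.76595003] [103.85089635 -99.21912552] [ 9.99909103e-01  1.34841157e-02  3.81539536e+01 -1.07576836e+02]
white [216.1 178.3] [204, 167, 25, 23, 427] [43.15443456 48.49002707]
white [18.2 13.1] [0, 0, 44, 31, 1095] [16.14402528 38.37819495]
[206.6 167.3] [202, 161, 10, 12, 74] [-39.50610207 128.94976912] 93.3439169638018
[248.2 200.9] [235, 194, 28, 15, 347] [ 44.53748847 -46.30500812] 41.29122544215761
```

View pics/m8.png

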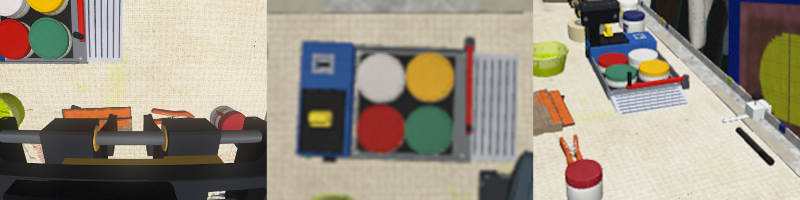

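The composite shows all four tins flat on the deck (top-view panel centres (380,77), (430,77), (380,130), (428,130)). The red bar runs straight across the mouth at (469,85), deck y≈-107.6 and within 0.02 rad of shut. The plug stands in the dish at (320,118).

```bash
python3 -c "
from bench import *
print(finish_job())"
```

```text
the job is handed in; nothing more can be done
None
```

I handed the job in at about 39 s of the 210 s allowed, and it returned no verdict: the plug stands in the dish, all four tins are flat on the deck, and the gate measured within about 0.02 rad of shut.

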